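Clamp the electrode on the sloping bracket with the U-bolt

ROBOT

A 6-joint arm with a two-finger parallel gripper is mounted at the origin on a cart in front of the work surface, level with it; the furniture and walls round the work are solid. World frame = base frame: x ahead of the robot, y to its left, z up, the work surface at z = 0. Lengths are in mm, angles in rad, forces in N, time in s.
With the tool pointing down it reaches from about 350 to 775 mm from the base axis. Payload 7.3 kg.
Tool frame: the origin (TCP) lies midway between the tips of the shut fingers; the grasp point (between the pads) lies 19 mm behind it; z points along the fingers, y is the line along which they close (so a half turn about z gives the same grasp; the last joint's range is limited). The gripper opens to 92 mm and grips with 3 to 60 N. Pads are 19 mm wide; open, the fingers measure 130 mm over their backs; the gripper's body (75 mm by 190 mm) begins 47 mm behind the grasp point.
Start: joints at [1.143, 0.342, 1.524, -0, 1.275, -0.146], TCP at [145.979, 504.316, 226.741] pointing down, gripper open.
Joint ranges: [-2.53, 2.53], [-0.77, 2.02], [0.04, 2.7], [-1, 4.14], [0.28, 2.66], [-3.11, 3.11]. Speed limits (rad/s): [2.57, 2.57, 3.14, 3.14, 3.14, 3.14].

INTERFACE

Orientations are given as [roll, pitch, yaw] about the fixed x, y, z axes, in that order (R = Rz(yaw) Ry(pitch) Rx(roll)).
In Python, from plant import monitor, optics, workorder gives the robot as it stands. The module is installed in compiled form; this text tells all that it offers.
- The arm moves only by the tool servo_tool, never from a script. Its arguments are lists of equal length, an entry for each row: "linear": the shift along the tool's x, y, z as a fraction of full scale, a list of three; "spin": the turn about the tool's z as a fraction of full scale. In form: {"linear": [[dx, dy, dz], ...], "spin": [spin, ...]}. A call has exactly 8 rows; each row shifts and turns the commanded pose from where the row before left it, along the tool's axes as they then stand; what a row does not reach is not made up. Full scale, the value 1, is 200 mm for a shift and 90 degrees for a turn. A row lasts 1/8 s, in which the tool goes at most 62.5 mm and 10.7 degrees, less where a joint would pass 70% of its speed; a pose out of reach is approached as far as the arm can. A call with a number of a shift or a turn outside -1 to 1 is refused whole. A call with a gripper value outside its range is refused whole. "hand" is the opening, from -1 (shut) to 1 (fully open), set as the call begins (left out, the last holds). The fingers move at their own pace and stop on an object; the grip force is fixed at half the most. Time passes only in rows, so rows that do not move let the fingers close, or fill a call up. It gives the time, the measured TCP pose, the force, the opening and the grip force at its end, in the units of the state.
- monitor.get_obs(): the state, without advancing time (a new reading comes with each control period).
- optics.capture(name): name is "scene" or "top"; returns a dict with "frame" (480x640x3 uint8, blue, green, red), "K" (3x3 intrinsics, pixels), "world_to_cam" (4x4, takes a point from world to camera coordinates). Camera axes: x right, y down, z forward; pixel columns grow to the right and rows downward; lengths in mm; the calibration is good to about 2 mm. A picture is of the moment at which its call begins. There is no depth.
- workorder.close_job(): hands the job in; it is judged then, once.
The state is a dict: "time": time; "joint_positions": joint angles; "dq": joint speeds; "tau": joint torques, N m; "tool_pos": TCP position; "tcp_rot": TCP orientation; "contact_force": force on the tool from outside, world axes, zero at the start; "moment": the same for the moment, N m; "grip_width": finger opening in mm; "finger_force": force on a finger pad.
Only numpy, scipy, OpenCV 4.12 (cv2) and the standard library are available. Lean on these libraries where they do the work, as an engineer would, in place of code of your own. Each camera call takes 0.05 s, during which the arm holds its last target. There are 200 camera calls.

TASK

Clamp the white electrode on the sloping bracket so that it can drip into the beaker: lay it in the bracket's two V notches, black head uphill and the blue band midway between the notches, and let go of it. Then take the U-bolt by its red grip from the parking block, pass both legs around the electrode at the band and through the two holes in the bracket plate, push it home until the red grip rests on the electrode, and let go. Do not touch the beaker with the electrode, and leave the beaker, the timer and the small white jar standing where they are.

Things in the scene. Friction and masses are not known exactly. Their poses are not given: they have to be found in the camera images.
- stand: Fixed bracket stand: grey base 110 x 100 x 10 mm on the worktop with four steel columns (at x +-28, y +-37 mm) that carry the sloping plate. Origin: centre of the base's underside; z up, x towards the high end of the slope (away from the robot, yaw up to +-0.35 rad).
- saddle: Sloping aluminium plate fixed on the stand, 90 x 90 x 20 mm. Origin: centre of its upper face, 115 mm above the worktop. x points uphill along the slope (30 degrees above level, away from the robot), y left across it, z square to the plate (30 degrees from vertical, leaning towards the robot). Home on the electrode, the U-bolt's leg tips are at z -28 mm in this frame.
- seat (a point): Point on the saddle at z 24 mm, x 0, y 0: where the middle of the blue band shall lie. White posts 10 mm thick at x +30 and -30 mm have 90 degree V notches, open towards the saddle's z, that carry the shaft with its axis here, along the saddle's x. Flanks reach to z 27 mm, y +-20 mm; 50 mm of free space for fingers between the posts. Friction holds the electrode on the slope.
- hole_left (a point): Centre of the mouth of the left through hole in the plate: 11 mm wide with a 2 mm chamfer, square to the plate, at saddle x 0, y +18 mm, z 0. It goes 20 mm deep, through the plate; free space underneath. The leg fits with 3 mm of play and may lean a little once released.
- hole_right (a point): The same for the right hole, at saddle x 0, y -18 mm, z 0.
- rest: Fixed grey electrode rest: base 110 x 55 x 8 mm with two 10 mm thick V-notch posts at x +38 and -38 mm; carries the electrode with its axis along the rest's x, 45 mm above the worktop. Origin: centre of the base's underside. 66 mm of free space between its posts. It stands to the left or to the right of the stand; yaw up to +-0.35 rad.
- electrode: Loose rod-shaped electrode, about 60 g, balanced near its origin: white shaft 16 mm in diameter from x -89 to +46 mm, green bulb to x -100 mm; black round head, 24 mm in diameter, x +46 to +82 mm; brass stub to x +94 mm. Blue band x -15 to +15 mm. Origin: on the axis, mid band; x points to the head. Starts level in its rest, head away from the robot, z up.
- electrode_head (a point): Middle of the electrode's black head, on the axis at x +64 mm.
- park: Fixed wooden parking block for the U-bolt, 50 x 66 x 60 mm, with two 11 mm vertical holes at y +-18 mm and a rubber rib (22 x 18 mm, 12 mm high) between them on which the red grip rests, 72 mm above the worktop. Origin: centre of its underside. It stands on the other side of the stand from the rest; yaw up to +-0.35 rad.
- ubolt: Loose steel U-bolt, about 80 g: two round legs, 8 mm in diameter, round tips, at y +-18 mm (28 mm clear between); red block grip round them, 16 (x) x 48 (y) x 28 mm (z), flat underside 60 mm above the leg tips; the bow stands 22 mm above the grip. Origin: midway between the leg tips; z to the bow, y from leg to leg. Starts upright in the parking block, tips 12 mm above the worktop.
- ubolt_grip (a point): Centre of the U-bolt's red grip, 74 mm above the leg tips.
- beaker: Loose small glass beaker, 50 mm wide, 60 mm high, on the worktop in front of the low end of the slope, under where the electrode's tip will be, about 100 mm from the stand's origin along its -x. Origin: centre of the underside.
- timer: Loose white timer with buttons, 58 x 62 x 20 mm, near the front edge. Origin: centre of the underside.
- sample_jar: Loose small white jar with a lid, 41 mm wide, 74 mm high, behind the stand. Origin: centre of the underside.
There are look-alikes about, which are no part of the job. Of the things shaped like the ubolt, the steel one is meant.

How it is judged (in metres and radians):
On the way, in this order (a step that is already met when the one before it is completed fails the run):
1. the electrode lies in both notches, head uphill, band between them, released, with the U-bolt not yet in the plate (x of electrode in the frame of saddle between -0.012 and 0.012 m and y of electrode in the frame of saddle between -0.003 and 0.003 m and z of electrode in the frame of saddle between 0.021 and 0.027 m and angle between the x axis of electrode and the x axis of saddle, either way round below 0.06 rad and x of electrode_head in the frame of saddle above 0.03 m and contact force between the fingers and electrode below 0.1 N and not (x of ubolt in the frame of saddle between -0.006 and 0.006 m and y of ubolt in the frame of saddle between -0.005 and 0.005 m and z of ubolt in the frame of saddle between -0.06 and 0 m and angle between the z axis of ubolt and the z axis of saddle, either way round below 0.2 rad and angle between the y axis of ubolt and the y axis of saddle, either way round below 0.15 rad)), for 0.2 s.
2. both legs are through the two holes (x of electrode in the frame of saddle between -0.012 and 0.012 m and y of electrode in the frame of saddle between -0.003 and 0.003 m and z of electrode in the frame of saddle between 0.021 and 0.027 m and angle between the x axis of electrode and the x axis of saddle, either way round below 0.06 rad and x of electrode_head in the frame of saddle above 0.03 m and x of ubolt in the frame of saddle between -0.006 and 0.006 m and y of ubolt in the frame of saddle between -0.005 and 0.005 m and z of ubolt in the frame of saddle between -0.033 and -0.02 m and angle between the z axis of ubolt and the z axis of saddle, either way round below 0.2 rad and angle between the y axis of ubolt and the y axis of saddle, either way round below 0.15 rad), for 0.1 s.
At the end, for the whole second after the job is handed in: Electrode in both notches, head uphill (axis within 3 mm and 0.06 rad, band within 12 mm of midway); U-bolt square to the plate within 0.2 rad, both legs through the holes, red grip on the electrode within 4 mm; all released and at rest; beaker, timer, small jar upright in place (x of electrode in the frame of saddle between -0.012 and 0.012 m and y of electrode in the frame of saddle between -0.003 and 0.003 m and z of electrode in the frame of saddle between 0.021 and 0.027 m and angle between the x axis of electrode and the x axis of saddle, either way round below 0.06 rad and x of electrode_head in the frame of saddle above 0.03 m and x of ubolt in the frame of saddle between -0.006 and 0.006 m and y of ubolt in the frame of saddle between -0.005 and 0.005 m and z of ubolt in the frame of saddle between -0.032 and -0.024 m and angle between the z axis of ubolt and the z axis of saddle, either way round below 0.2 rad and angle between the y axis of ubolt and the y axis of saddle, either way round below 0.15 rad and linear speed of each of electrode, ubolt below 0.02 m/s and angle between each of beaker, timer, sample_jar's own z axis and vertical below 0.15 rad); the robot touches nothing.
It fails at once if the beaker is moved more than 20 mm or tipped (distance of beaker from where it was at the start of the episode above 0.02 m or angle between beaker's own z axis and vertical above 0.3 rad).
It fails at once if the timer is moved more than 20 mm or tipped (distance of timer from where it was at the start of the episode above 0.02 m or angle between timer's own z axis and vertical above 0.3 rad).
It fails at once if the sample jar is moved more than 20 mm or tipped (distance of sample_jar from where it was at the start of the episode above 0.02 m or angle between sample_jar's own z axis and vertical above 0.3 rad).
It fails at once if the electrode touches the beaker (contact force between electrode and beaker above 0.5 N).
It also fails if it takes over 64 s, if anything falls off the work surface, if the arm or the gripper's body presses on something with over 40 N, if the wrist force passes 120 N, or if a joint passes its speed limit or range.

## Working session

There is one attempt and no reset: what is moved stays moved. The work goes in short steps, Python scripts to look and compute and a tool call to move; the robot and the scene stay as the last step left them, time stands still between calls to the robot, and variables do not carry over. Pictures are saved under pics/ and viewed, at most 10 in all, crops included, and the job is handed in when it is done.

Besides the shell and the picture viewer there is one more tool, called after "Request:" by a JSON object that holds its "method" and its "body", one argument or row to a line. servo_tool: Moves the arm, as the interface text tells. Shift numbers are shares of 200 mm and turn numbers shares of 90 degrees, none past 1 either way. Its arguments: {"type":"object","properties":{"linear":{"type":"array","items":{"type":"array","items":{"type":"number","minimum":-1,"maximum":1}}},"spin":{"type":"array","items":{"type":"number","minimum":-1,"maximum":1}},"hand":{"type":"number"}},"required":["linear","spin"]}

```bash
mkdir -p pics
python3 - <<'E'
from plant import monitor, optics
import cv2,numpy as np
print(monitor.get_obs())
for n in("scene","top"):
    c=optics.capture(n); cv2.imwrite(f"pics/{n}0.png",c["frame"]); np.savez(f"pics/{n}0.npz",**c)
    print(n,c["K"].tolist(),c["world_to_cam"].round(4).tolist())
E
```

```text
{'time': 0.0, 'joint_positions': array([ 1.14301691e+00,  3.42689191e-01,  1.52503198e+00, -3.86575885e-05,
        1.27540595e+00, -1.46023847e-01]), 'dq': array([ 1.95198040e-04, -1.20862226e-03,  1.25692435e-03,  1.51944907e-05,
        6.81323497e-04, -2.19012761e-03]), 'tau': array([ 2.17047855e-04, -4.31227076e+01, -2.44225448e+01,  7.19799497e-02,
        5.55974082e-02, -1.50286869e-04]), 'tool_pos': array([145.79877376, 503.91296062, 226.05715061]), 'tcp_rot': array([-3.14006914e+00, -1.86700736e-04,  2.85984823e+00]), 'contact_force': array([-0.49921186,  0.38128283,  0.21197607]), 'moment': array([-0.04129071, -0.01503079, -0.01090285]), 'finger_force': 0.0, 'grip_width': 91.61803973573967}
scene [[475.18127145181535, 0.0, 321.80829431958756], [0.0, 475.18127145181535, 238.84037037995415], [0.0, 0.0, 1.0]] [[-0.8762, -0.4818, 0.0061, 544.7856], [-0.3272, 0.5855, -0.7417, 248.0803], [0.3538, -0.6519, -0.6707, 821.6141], [0.0, 0.0, 0.0, 1.0]]
top [[448.08136629330676, 0.0, 320.3679178015818], [0.0, 448.08136629330676, 238.47097479532016], [0.0, 0.0, 1.0]] [[-0.0276, -0.9996, -0.0032, 23.736], [-0.9855, 0.0277, -0.1674, 567.8494], [0.1675, -0.0015, -0.9859, 1007.6511], [0.0, 0.0, 0.0, 1.0]]
```

View pics/scene0.png

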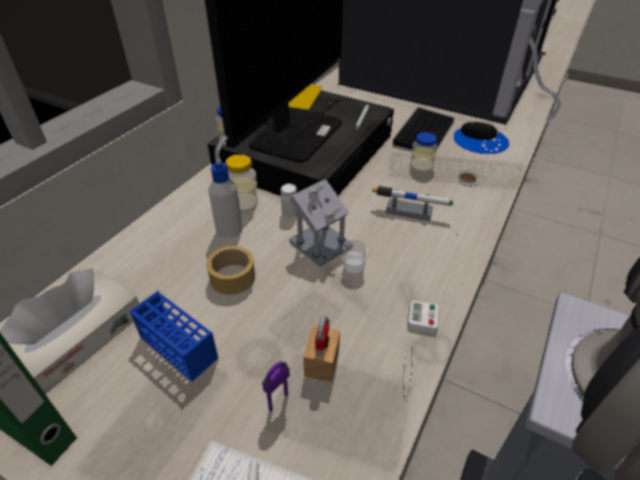

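View pics/top0.png

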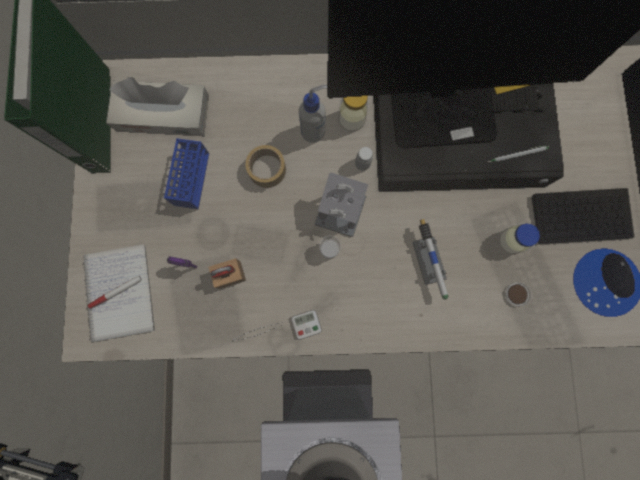

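Scene (640x480): the red-gripped steel U-bolt in its wooden block is at (322,335) and the electrode on its rest at (412,195). The stand is at (320,220), the beaker at (354,260), the timer at (423,317) and the jar at (289,200). In the top view the electrode is at (433,258), the U-bolt at (222,271), the stand at (342,205) and the beaker at (330,248).

Candidates (top-view pixels):
- **U-bolt:** red-gripped one in the block at (222,271), or the purple one at (180,262). I choose the steel one with the red grip.
- **Electrode:** rod on the rest at (433,258), grey pen at (520,153), or red pen at (113,292). I choose the rod on the rest with the black head.

Next I check the choice in a close crop.

Run:
```python
import cv2,numpy as np
s=cv2.imread("pics/scene0.png");t=cv2.imread("pics/top0.png")
def c(im,x,y,w,h,W,H): return cv2.resize(im[y:y+h,x:x+w],(W,H),interpolation=cv2.INTER_CUBIC)
a=np.hstack([c(t,300,165,80,100,240,300),c(t,400,210,60,100,180,300),c(t,195,240,60,60,300,300)])
b=np.hstack([c(s,280,170,90,100,270,300),c(s,365,175,100,60,300,300)[:, :300],c(s,290,300,60,100,150,300)])
cv2.imwrite("pics/crop1.png",np.vstack([a,b]))if a.shape==b.shape else print(a.shape,b.shape)
```

```text
(no output)
```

View pics/crop1.png

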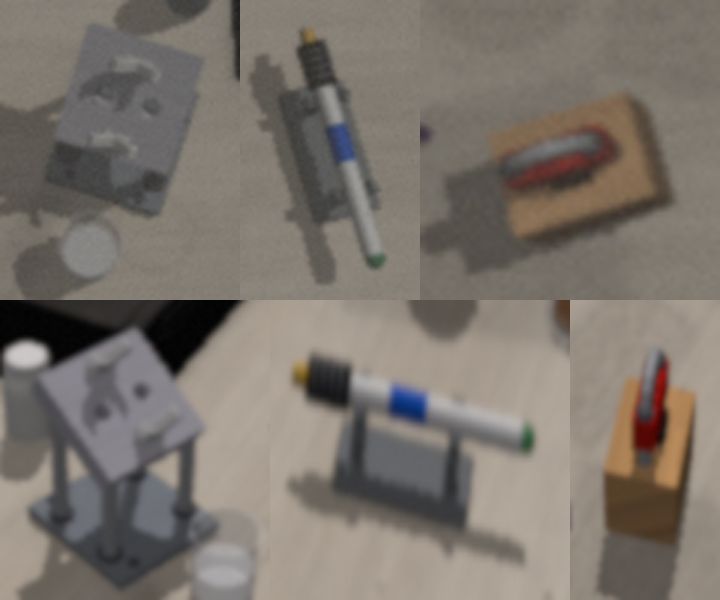

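The crop confirms both choices: steel U-bolt with red grip in the block, and white electrode with black head, brass stub and blue band. It also shows the plate holes at about top (336,195) and (351,200), scene (314,207) and (327,200). Now I triangulate.

```bash
cat > h.py <<'E'
import cv2,numpy as np
from plant import monitor, optics
def P(c): return c["K"]@c["world_to_cam"][:3]
def tri(s,t,ps,pt):
    X=cv2.triangulatePoints(P(s),P(t),np.float64(ps).reshape(2,1),np.float64(pt).reshape(2,1)).ravel();X=X[:3]/X[3]
    e=[np.linalg.norm((lambda q:q[:2]/q[2])(P(c)@np.append(X,1))-p) for c,p in((s,ps),(t,pt))]
    return X,round(max(e),2)
def ray(c,p,z):
    R,T=c["world_to_cam"][:3,:3],c["world_to_cam"][:3,3];o=-R.T@T;d=R.T@np.linalg.solve(c["K"],[*p,1])
    return o+d*(z-o[2])/d[2]
def dark(c,p,r=3):  # weighted centroid of the dark spot near p
    g=cv2.cvtColor(c["frame"],cv2.COLOR_BGR2GRAY).astype(float);x,y=map(int,np.round(p))
    w=g[y-r:y+r+1,x-r:x+r+1];w=np.clip(np.percentile(w,60)-w,0,None)
    Y,X=np.mgrid[y-r:y+r+1,x-r:x+r+1];return (w*X).sum()/w.sum(),(w*Y).sum()/w.sum()
def blob(c,lo,hi,box=None):  # largest HSV blob: centroid, contour, area
    m=cv2.inRange(cv2.cvtColor(c["frame"],cv2.COLOR_BGR2HSV),np.array(lo),np.array(hi))
    if box: k=np.zeros_like(m);x,y,w,h=box;k[y:y+h,x:x+w]=255;m&=k
    cs,_=cv2.findContours(m,cv2.RETR_EXTERNAL,cv2.CHAIN_APPROX_NONE);k=max(cs,key=cv2.contourArea)
    f=np.zeros_like(m);cv2.drawContours(f,[k],-1,255,-1);M=cv2.moments(f,True)
    return np.array([M["m10"],M["m01"]])/M["m00"],k,M["m00"]
def shot(n=None):
    s,t=optics.capture("scene"),optics.capture("top")
    return s,t
E
python3 - <<'E'
from h import *
s,t=np.load("pics/scene0.npz"),np.load("pics/top0.npz")
s={k:s[k] for k in s};t={k:t[k] for k in t}
np.set_printoptions(precision=1,suppress=True)
for n,a,b in(("hl",(313.7,207.3),(335.7,195.3)),("hr",(327,200),(350.7,200.3))):
    A,B=dark(s,a),dark(t,b);print(n,np.array(A),np.array(B),*tri(s,t,A,B))
print("UL",*tri(s,t,(292.7,195.7),(330,173.3)),"UR",*tri(s,t,(325.7,179.3),(367.7,185)))
bs,bt=(365,175,100,60),(400,210,60,100)
C=[]
for n,lo,hi in(("blue",(105,120,40),(130,255,255)),("green",(45,60,30),(85,255,255)),("brass",(10,100,60),(28,255,255))):
    A,B=blob(s,lo,hi,bs),blob(t,lo,hi,bt);X=tri(s,t,A[0],B[0]);C.append(X[0]);print(n,A[0],A[2],B[0],B[2],*X)
d=C[2]-C[1];print("yaw el",np.arctan2(d[1],d[0]),np.linalg.norm(d), "fr", (C[0]-C[1])@d/(d@d))
for n,lo,hi in(("red",(170,100,40),(180,255,255)),("red0",(0,130,40),(6,255,255))):
    A,B=blob(s,lo,hi,(290,300,60,100)),blob(t,lo,hi,(195,240,60,60));print(n,A[0],A[2],B[0],B[2],*tri(s,t,A[0],B[0]),cv2.minAreaRect(B[1]))
A=blob(t,(5,60,60),(25,255,255),(195,240,60,60));q=cv2.boxPoints(cv2.minAreaRect(A[1]));print("wood top",A[2],q,[ray(t,p,60) for p in q])
A=blob(s,(5,60,60),(25,255,255),(290,300,60,100));print(A[2],cv2.approxPolyDP(A[1],4,True).reshape(-1,2).tolist())
E
```

```text
hl [312.9 206.6] [335.  193.4] [659.1 -27.7 113.1] 0.06
hr [326.6 200. ] [350.1 200.3] [643.  -60.4 114.4] 0.55
UL [700.6 -17.1 133. ] 0.36 UR [668.8 -99.7 135.5] 0.46
blue [410.5 195.4] 54.0 [433.7 257.1] 44.0 [ 518.4 -256.5   43.8] 0.54
green [450.3 202.1] 7.0 [445.5 296. ] 2.0 [ 426.9 -277.5   44. ] 0.4
brass [375.  189.3] 18.0 [422.5 221.7] 12.0 [ 603.  -235.6   45. ] 0.25
yaw el 0.23321709845519975 181.0742158514193 fr 0.5185600859417288Traceback (most recent call last):
  File "<stdin>", line 14, in <module>
  File "h.py", line 18, in blob
    cs,_=cv2.findContours(m,cv2.RETR_EXTERNAL,cv2.CHAIN_APPROX_NONE);k=max(cs,key=cv2.contourArea)
                                                                       ~~~^^^^^^^^^^^^^^^^^^^^^^^^
ValueError: max() iterable argument is empty
```

Run:
```python
from h import *
s,t=np.load("pics/scene0.npz"),np.load("pics/top0.npz")
s={k:s[k] for k in s};t={k:t[k] for k in t}
np.set_printoptions(precision=1,suppress=True)
def red(c,box):
    f=c["frame"].astype(int);x,y,w,h=box;m=np.zeros(f.shape[:2],np.uint8)
    r=((f[...,2]>1.9*f[...,1])&(f[...,2]>50)).astype(np.uint8);m[y:y+h,x:x+w]=r[y:y+h,x:x+w]
    p=np.argwhere(m)[:,::-1].astype(np.float32);return p.mean(0),len(p),cv2.minAreaRect(p)
A,B=red(s,(290,300,60,100)),red(t,(195,240,60,60));print(A,B,*tri(s,t,A[0],B[0]))
q=cv2.boxPoints(B[2]);print([ray(t,p,100)[:2] for p in q])
A=blob(t,(5,60,40),(25,255,255),(195,240,60,60));q=cv2.approxPolyDP(A[1],3,True).reshape(-1,2);print("wood",A[2],[(p,ray(t,p,60)[:2]) for p in q])
def up(im,x,y,w,h,f):
    o=cv2.resize(im[y:y+h,x:x+w],None,fx=f,fy=f,interpolation=cv2.INTER_CUBIC);return cv2.convertScaleAbs(o,alpha=1.6)
a=up(t["frame"],312,165,65,75,6);b=up(s["frame"],286,170,66,75,6)
cv2.imwrite("pics/crop2.png",np.hstack([a,b]))
```

```text
(array([322.3, 337.9], dtype=float32), 176, ((321.9495849609375, 334.8348693847656), (10.919219970703125, 29.979965209960938), 16.699243545532227)) (array([222.1, 273. ], dtype=float32), 16, ((221.51889038085938, 273.0660400390625), (1.78568696975708, 9.752598762512207), 74.05460357666016)) [491.8 232.6  78.2] 0.84
[array([487.3, 239.5]), array([492.6, 218.8]), array([488.8, 217.7]), array([483.5, 238.3])]
wood 598.0 [(array([239, 261], dtype=int32), array([518.8, 197.3])), (array([235, 258], dtype=int32), array([526. , 206.6])), (array([209, 266], dtype=int32), array([509.1, 266.5])), (array([210, 272], dtype=int32), array([495.1, 264. ])), (array([227, 265], dtype=int32), array([510.2, 224.9])), (array([234, 270], dtype=int32), array([498.2, 208.7])), (array([212, 276], dtype=int32), array([485.8, 259.2])), (array([213, 286], dtype=int32), array([462.8, 256.6])), (array([243, 280], dtype=int32), array([474.6, 188. ]))]
```

View pics/crop2.png

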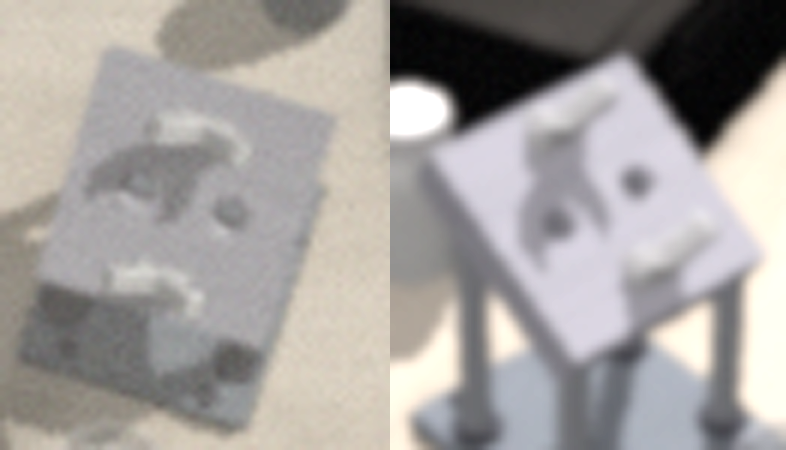

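Both views are clear. Top crop: plate corners UL (108,46), UR (335,118), LL (40,280); holes (138,183) and (232,211). Scene crop: corners UL (42,153), UR (235,50), LR (373,260); holes (168,223) and (247,181).

Run:
```python
from h import *
from scipy.spatial.transform import Rotation as R
s,t=np.load("pics/scene0.npz"),np.load("pics/top0.npz")
np.set_printoptions(precision=2,suppress=True)
f=lambda p,o:(np.array(p)+.5)/6-.5+np.array(o)
T=lambda p:f(p,(312,165)); S=lambda p:f(p,(286,170))
L=[("hl",(168,223),(138,183),(0,18,0)),("hr",(247,181),(232,211),(0,-18,0)),("UL",(42,153),(108,46),(45,45,0)),("UR",(235,50),(335,118),(45,-45,0))]
X=[];M=[]
for n,a,b,m in L:
    x,e=tri(s,t,S(a),T(b));print(n,x,e);X.append(x);M.append(m)
X,M=np.array(X),np.array(M,float)
a=X.mean(0);r,_=R.align_vectors(X-a,M-M.mean(0));o=a-r.apply(M.mean(0))
print("origin",o,"rpy",r.as_euler("xyz"));print((X-o)@r.as_matrix()-M)
for y in(-.3,-.33,-.36,-.4):  # fixed slope
    q=R.from_euler("zy",[y,-np.pi/6]);o=a-q.apply(M.mean(0));print(y,o,"seat",o+q.apply([0,0,24]),np.abs(X-o-q.apply(M)).mean())
```

```text
hl [655.62 -26.24 114.7 ] 0.44
hr [643.52 -61.06 114.5 ] 0.26
UL [701.4  -16.49 135.05] 0.08
UR [670.03 -98.54 139.25] 0.2
origin [649.35 -43.98 114.56] rpy [-0.04 -0.53 -0.35]
[[-0.03  0.8   0.97]
 [ 0.24 -0.01 -0.97]
 [-0.44 -1.43 -0.39]
 [ 0.24  0.64  0.39]]
-0.3 [649.03 -43.93 115.13] seat [637.03 -43.93 135.91] 3.1951675346332973
-0.33 [649.21 -43.29 115.23] seat [637.21 -43.29 136.02] 3.031993394936629
-0.36 [649.41 -42.66 115.35] seat [637.41 -42.66 136.13] 2.9488396932880754
-0.4 [649.69 -41.82 115.51] seat [637.69 -41.82 136.3 ] 3.0917440413041657
```

```bash
cat > go.py <<'E'
import sys,numpy as np
from plant import monitor
def plan(tgt,yaw=None,n=8,ori=None):
    o=monitor.get_obs();p=o["tool_pos"];y=o["tcp_rot"][2]
    d=np.array(tgt)-p;c,s=np.cos(y),np.sin(y)
    l=np.array([c*d[0]+s*d[1],s*d[0]-c*d[1],-d[2]])
    print("t",round(o["time"],2),"pos",p.round(1),"rot",o["tcp_rot"].round(3),"w",round(float(o["grip_width"]),1),"F",o["contact_force"].round(1))
    print("rows",n,(l/200/n).round(4),"total",(l/200).round(4))
    if yaw is not None:
        e=(y-yaw+np.pi)%(2*np.pi)-np.pi;print("spin total",round(e/(np.pi/2),4))
if __name__=="__main__":
    a=list(map(float,sys.argv[1:]));plan(a[:3],a[3] if len(a)>3 else None,int(a[4]) if len(a)>4 else 8)
E
python3 go.py 420 200 226 3.375; python3 go.py 518.4 -256.5 226 3.375 16
```

```text
t 0.1 pos [145.8 504.  226.1] rot [-3.14 -0.    2.86] w 91.8 F [ 0.   0.9 -0.5]
rows 8 [-2.174e-01 -1.348e-01  1.000e-04] total [-1.7394e+00 -1.0788e+00  6.0000e-04]
spin total -0.328
t 0.1 pos [145.8 504.  226.1] rot [-3.14 -0.    2.86] w 91.8 F [ 0.   0.9 -0.5]
rows 16 [-0.1779 -0.1959  0.    ] total [-2.8467e+00 -3.1345e+00  6.0000e-04]
spin total -0.328
```

Request:
{"method": "servo_tool", "body": {
  "linear": [
    [-0.217,-0.135,0],
    [-0.217,-0.135,0],
    [-0.217,-0.135,0],
    [-0.217,-0.135,0],
    [-0.217,-0.135,0],
    [-0.217,-0.135,0],
    [-0.217,-0.135,0],
    [-0.217,-0.135,0]
  ],
  "spin": [0,0,0,0,0,0,0,0]
}}

```text
time: 1.1
tool_pos: [420.2, 198.8, 226.5]
tcp_rot: [3.142, -0.0, 2.86]
contact_force: [1.2, 0.2, -0.2]
grip_width: 91.6
finger_force: 0.0
```

Request:
{"method": "servo_tool", "body": {
  "linear": [
    [-0.138,-0.257,0],
    [-0.138,-0.257,0],
    [-0.138,-0.257,0],
    [-0.138,-0.257,0],
    [-0.138,-0.257,0],
    [-0.138,-0.257,0],
    [-0.138,-0.257,0],
    [-0.138,-0.257,0]
  ],
  "spin": [0,0,0,0,0,0,0,0]
}}

```text
time: 2.1
tool_pos: [517.1, -257.9, 226.3]
tcp_rot: [3.141, -0.001, 2.86]
contact_force: [0.3, -0.3, 0.8]
grip_width: 91.7
finger_force: 0.0
```

Request:
{"method": "servo_tool", "body": {
  "linear": [
    [0,0,0],
    [0,0,0],
    [0,0,0],
    [0,0,0],
    [0,0,0],
    [0,0,0],
    [0,0,0],
    [0,0,0]
  ],
  "spin": [-0.11,-0.11,-0.108,0,0,0,0,0]
}}

```text
time: 3.1
tool_pos: [517.2, -256.1, 226.7]
tcp_rot: [3.142, 0.0, -2.909]
contact_force: [-0.6, -1.2, -0.5]
grip_width: 92.1
finger_force: 0.0
```

```bash
python3 go.py 518.4 -256.5 30 3.375
```

```text
t 3.1 pos [ 517.2 -256.1  226.7] rot [ 3.142  0.    -2.909] w 92.1 F [-0.6 -1.2 -0.5]
rows 8 [-0.0007 -0.0004  0.1229] total [-0.0055 -0.0035  0.9836]
spin total -0.0003
```

Request:
{"method": "servo_tool", "body": {
  "linear": [
    [-0.005,-0.003,0.2],
    [0,0,0.2],
    [0,0,0.2],
    [0,0,0.15],
    [0,0,0.12],
    [0,0,0.08],
    [0,0,0.034],
    [0,0,0]
  ],
  "spin": [0,0,0,0,0,0,0,0]
}}

```text
time: 4.1
tool_pos: [518.4, -256.5, 30.0]
tcp_rot: [-3.142, 0.0, -2.908]
contact_force: [-0.4, 0.1, -0.2]
grip_width: 91.5
finger_force: 0.0
```

Request:
{"method": "servo_tool", "body": {
  "linear": [
    [0,0,0],
    [0,0,0],
    [0,0,0],
    [0,0,0],
    [0,0,0],
    [0,0,0],
    [0,0,0],
    [0,0,0]
  ],
  "spin": [0,0,0,0,0,0,0,0],
  "hand": -1
}}

```text
time: 5.1
tool_pos: [517.5, -254.1, 29.7]
tcp_rot: [3.137, -0.001, -2.909]
contact_force: [-0.3, 18.9, 6.9]
grip_width: 16.3
finger_force: 9.0
```

Request:
{"method": "servo_tool", "body": {
  "linear": [
    [0,0,-0.02],
    [0,0,-0.1],
    [0,0,-0.2],
    [0,0,-0.2],
    [0,0,-0.2],
    [0,0,-0.2],
    [0,0,-0.08],
    [0,0,0]
  ],
  "spin": [0,0,0,0,0,0,0,0]
}}

```text
time: 6.1
tool_pos: [518.7, -257.0, 231.2]
tcp_rot: [-3.139, 0.002, -2.908]
contact_force: [-0.4, -0.8, -0.4]
grip_width: 15.3
finger_force: 30.0
```

```bash
python3 - <<'E'
from h import *
np.set_printoptions(precision=1,suppress=True)
s,t=shot();o=monitor.get_obs();print(o["tool_pos"],o["contact_force"],o["grip_width"],o["finger_force"])
def up(im,x,y,w,h,f): return cv2.convertScaleAbs(cv2.resize(im[y:y+h,x:x+w],None,fx=f,fy=f,interpolation=cv2.INTER_CUBIC),alpha=1.5)
for c in(s,t):
    q=P(c)@np.append(o["tool_pos"],1);c["q"]=(q[:2]/q[2]).astype(int);print(c["q"])
cv2.imwrite("pics/g1.png",np.hstack([up(c["frame"],c["q"][0]-50,c["q"][1]-70,100,140,4) for c in(s,t)]))
C=[]
for n,lo,hi in(("green",(45,60,30),(85,255,255)),("brass",(10,100,60),(28,255,255))):
    bx=lambda c:(c["q"][0]-80,c["q"][1]-80,160,160)
    A,B=blob(s,lo,hi,bx(s)),blob(t,lo,hi,bx(t));X=tri(s,t,A[0],B[0]);C.append(X[0]);print(n,A[0],A[2],B[0],B[2],*X)
d=C[1]-C[0];print(np.arctan2(d[1],d[0]),np.arcsin(d[2]/np.linalg.norm(d)),"origin",C[0]+d*98/189)
E
python3 go.py 638.0 -39.9 200 2.797
```

```text
[ 517.9 -256.3  229. ] [ 0.2  0.  -0.7] 15.23696836350419 30.000085830688477
[422 126]
[456 244]
t 6.2 pos [ 517.9 -256.3  229. ] rot [ 3.141e+00 -1.000e-03 -2.908e+00] w 15.2 F [ 0.2  0.  -0.7]
rows 8 [-0.1043  0.1142  0.0181] total [-0.8346  0.9139  0.1449]
spin total 0.3679Traceback (most recent call last):
  File "<stdin>", line 11, in <module>
  File "h.py", line 18, in blob
    cs,_=cv2.findContours(m,cv2.RETR_EXTERNAL,cv2.CHAIN_APPROX_NONE);k=max(cs,key=cv2.contourArea)
                                                                       ~~~^^^^^^^^^^^^^^^^^^^^^^^^
ValueError: max() iterable argument is empty
```

View pics/g1.png

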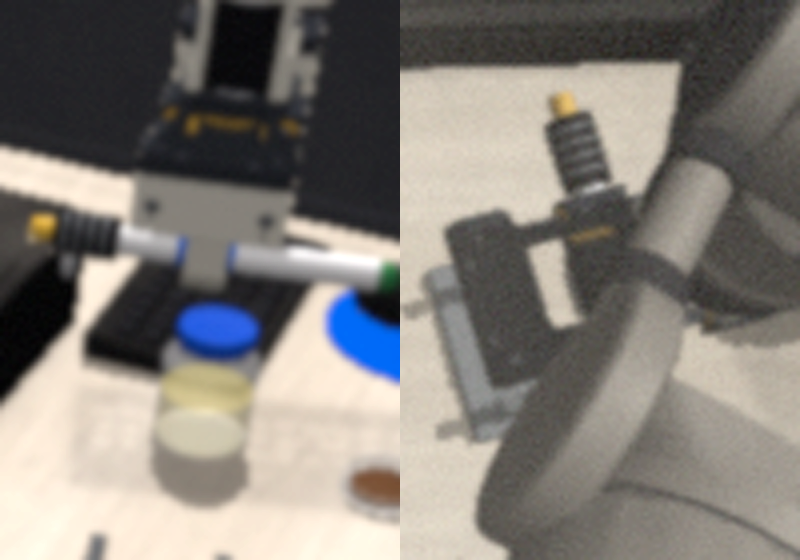

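The electrode is held level with the pad centred on the blue band: scene crop, slivers of blue on both sides at x=183 and x=235. The head is ahead, so I carry it over the saddle.

Request:
{"method": "servo_tool", "body": {
  "linear": [
    [-0.104,0.114,0],
    [-0.104,0.114,0],
    [-0.104,0.114,0],
    [-0.104,0.114,0],
    [-0.104,0.114,0.02],
    [-0.104,0.114,0.04],
    [-0.104,0.114,0.04],
    [-0.104,0.114,0.04]
  ],
  "spin": [0,0,0,0,0,0,0,0]
}}

```text
time: 7.2
tool_pos: [637.7, -39.6, 199.8]
tcp_rot: [3.14, -0.003, -2.908]
contact_force: [-0.3, -0.2, -1.2]
grip_width: 15.0
finger_force: 30.0
```

Request:
{"method": "servo_tool", "body": {
  "linear": [
    [0,0,0],
    [0,0,0],
    [0,0,0],
    [0,0,0],
    [0,0,0],
    [0,0,0],
    [0,0,0],
    [0,0,0]
  ],
  "spin": [0.092,0.092,0.092,0.092,0,0,0,0]
}}

```text
time: 8.2
tool_pos: [638.0, -40.5, 201.9]
tcp_rot: [3.141, -0.0, 2.798]
contact_force: [-0.2, -0.2, 0.4]
grip_width: 14.9
finger_force: 30.0
```

```bash
python3 go.py 638.0 -39.9 145 2.797
python3 - <<'E'
from h import *
s,t=shot();o=monitor.get_obs()
def up(c,f=4,w=100,h=120):
    q=P(c)@np.append(o["tool_pos"],1);x,y=(q[:2]/q[2]).astype(int)-[w//2,h//2];print(x,y)
    return cv2.convertScaleAbs(cv2.resize(c["frame"][y:y+h,x:x+w],None,fx=f,fy=f,interpolation=cv2.INTER_CUBIC),alpha=1.5)
cv2.imwrite("pics/g2.png",np.hstack([up(s),up(t)]))
E
```

```text
t 8.2 pos [638.  -40.5 201.9] rot [ 3.141 -0.     2.798] w 14.9 F [-0.2 -0.2  0.4]
rows 8 [0.0001 0.0004 0.0355] total [0.0008 0.0028 0.2843]
spin total 0.0005
275 110
292 131
```

View pics/g2.png

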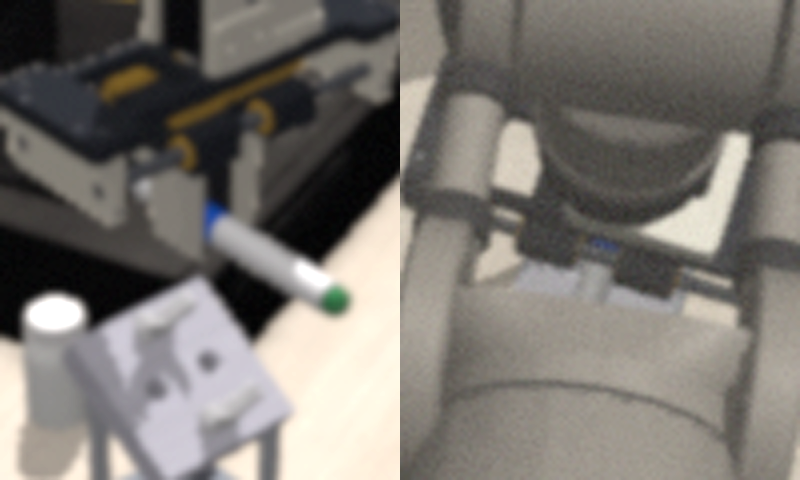

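The electrode is level above the plate, aligned with the notches: scene crop shows the bulb at (335,298) and the notch posts at (170,310) and (230,405). I descend with force checks.

Request:
{"method": "servo_tool", "body": {
  "linear": [
    [0.001,0.003,0.07],
    [0,0,0.07],
    [0,0,0.06],
    [0,0,0.05],
    [0,0,0.03],
    [0,0,0.02],
    [0,0,0.01],
    [0,0,0]
  ],
  "spin": [0,0,0,0,0,0,0,0]
}}

```text
time: 9.3
tool_pos: [638.2, -39.8, 140.2]
tcp_rot: [3.141, 0.001, 2.797]
contact_force: [0.3, 0.8, -0.5]
grip_width: 15.2
finger_force: 30.0
```

Request:
{"method": "servo_tool", "body": {
  "linear": [
    [0,0,0.01],
    [0,0,0.01],
    [0,0,0.01],
    [0,0,0.01],
    [0,0,0.01],
    [0,0,0.01],
    [0,0,0],
    [0,0,0]
  ],
  "spin": [0,0,0,0,0,0,0,0]
}}

```text
time: 10.3
tool_pos: [639.0, -39.0, 129.3]
tcp_rot: [3.14, 0.003, 2.798]
contact_force: [1.2, 3.3, 5.0]
grip_width: 15.3
finger_force: 30.0
```

Request:
{"method": "servo_tool", "body": {
  "linear": [
    [0,0,0.01],
    [0,0,0.01],
    [0,0,0.01],
    [0,0,0.005],
    [0,0,0],
    [0,0,0],
    [0,0,0],
    [0,0,0]
  ],
  "spin": [0,0,0,0,0,0,0,0]
}}

```text
time: 11.3
tool_pos: [639.5, -39.0, 122.8]
tcp_rot: [3.139, 0.004, 2.798]
contact_force: [2.0, 3.7, 6.8]
grip_width: 15.1
finger_force: 30.0
```

```bash
python3 go.py 638.0 -39.9 121 2.797
python3 - <<'E'
from h import *
s,t=shot();o=monitor.get_obs()
w,h,f=120,110,5
x,y=265,145
cv2.imwrite("pics/g3.png",cv2.convertScaleAbs(cv2.resize(s["frame"][y:y+h,x:x+w],None,fx=f,fy=f,interpolation=cv2.INTER_CUBIC),alpha=1.5))
E
```

```text
t 11.3 pos [639.5 -39.  122.8] rot [3.139 0.004 2.798] w 15.1 F [2.  3.7 6.8]
rows 8 [ 0.0007 -0.0009  0.0011] total [ 0.0056 -0.007   0.0089]
spin total 0.0004
```

View pics/g3.png

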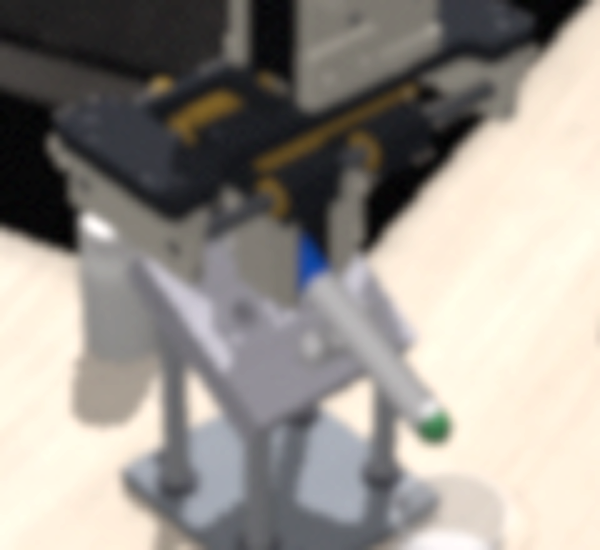

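The electrode has tilted along the slope, with the bulb at (435,425) and the shaft at the lower notch (345,330). I press a little more until it is fully seated.

Request:
{"method": "servo_tool", "body": {
  "linear": [
    [0,0,0.005],
    [0,0,0.005],
    [0,0,0.005],
    [0,0,0],
    [0,0,0],
    [0,0,0],
    [0,0,0],
    [0,0,0]
  ],
  "spin": [0,0,0,0,0,0,0,0]
}}

```text
time: 12.4
tool_pos: [639.8, -38.9, 120.5]
tcp_rot: [3.139, 0.005, 2.798]
contact_force: [0.4, 4.3, 10.4]
grip_width: 14.7
finger_force: 30.0
```

Request:
{"method": "servo_tool", "body": {
  "linear": [
    [0,0,0.005],
    [0,0,0.005],
    [0,0,0.005],
    [0,0,0],
    [0,0,0],
    [0,0,0],
    [0,0,0],
    [0,0,0]
  ],
  "spin": [0,0,0,0,0,0,0,0]
}}

```text
time: 13.4
tool_pos: [640.2, -38.7, 119.8]
tcp_rot: [3.138, 0.007, 2.798]
contact_force: [-3.0, 6.3, 21.8]
grip_width: 15.2
finger_force: 30.0
```

The force jumped, so the electrode is seated. I relax the press and open.

Request:
{"method": "servo_tool", "body": {
  "linear": [
    [0.002,-0.006,-0.01],
    [0,0,-0.01],
    [0,0,0],
    [0,0,0],
    [0,0,0],
    [0,0,0],
    [0,0,0],
    [0,0,0]
  ],
  "spin": [0,0,0,0,0,0,0,0]
}}

```text
time: 14.4
tool_pos: [639.0, -39.3, 120.6]
tcp_rot: [3.138, 0.004, 2.798]
contact_force: [2.4, 7.0, 5.5]
grip_width: 15.0
finger_force: 30.1
```

Request:
{"method": "servo_tool", "body": {
  "linear": [
    [0,0,0],
    [0,0,0],
    [0,0,0],
    [0,0,0],
    [0,0,0],
    [0,0,0],
    [0,0,0],
    [0,0,0]
  ],
  "spin": [0,0,0,0,0,0,0,0],
  "hand": 0.2
}}

```text
time: 15.4
tool_pos: [637.2, -40.9, 118.9]
tcp_rot: [3.141, 0.0, 2.797]
contact_force: [0.7, 0.2, -1.1]
grip_width: 54.7
finger_force: 0.0
```

Request:
{"method": "servo_tool", "body": {
  "linear": [
    [0,0,-0.05],
    [0,0,-0.1],
    [0,0,-0.15],
    [0,0,-0.15],
    [0,0,-0.1],
    [0,0,0],
    [0,0,0],
    [0,0,0]
  ],
  "spin": [0,0,0,0,0,0,0,0]
}}

```text
time: 16.4
tool_pos: [636.7, -40.8, 227.6]
tcp_rot: [-3.141, -0.002, 2.797]
contact_force: [-0.4, 0.7, 0.5]
grip_width: 54.8
finger_force: 0.0
```

```bash
python3 go.py 491 236 226 2.9
```

```text
t 16.4 pos [636.7 -40.8 227.6] rot [-3.141e+00 -2.000e-03  2.797e+00] w 54.8 F [-0.4  0.7  0.5]
rows 8 [0.1442 0.1321 0.001 ] total [1.1533 1.0565 0.0082]
spin total -0.0656
```

Request:
{"method": "servo_tool", "body": {
  "linear": [
    [0.18,0.13,0],
    [0.18,0.13,0],
    [0.18,0.13,0],
    [0.18,0.13,0],
    [0.18,0.13,0],
    [0.18,0.13,0],
    [0.18,0.13,0],
    [0.18,0.13,0]
  ],
  "spin": [-0.03,-0.03,0,0,0,0,0,0]
}}

```text
time: 17.4
tool_pos: [413.4, 236.7, 228.3]
tcp_rot: [-3.141, -0.001, 2.891]
contact_force: [0.7, 0.4, 0.9]
grip_width: 55.0
finger_force: 0.0
```

Run:
```python
from h import *
s,t=shot();o=monitor.get_obs();print(o["tool_pos"],o["time"])
s0,t0=np.load("pics/scene0.npz")["frame"],np.load("pics/top0.npz")["frame"]
for n,c in(("scene1",s),("top1",t)): np.savez(f"pics/{n}.npz",**c)
def up(im,x,y,w,h,f): return cv2.convertScaleAbs(cv2.resize(im[y:y+h,x:x+w],None,fx=f,fy=f,interpolation=cv2.INTER_CUBIC),alpha=1.6)
a=np.hstack([up(t["frame"],310,155,70,75,4)]+[up(s["frame"],280,160,80,75,4)])
b=np.hstack([up(t0,200,250,50,50,6),up(s0,300,312,50,50,6)])
b=np.hstack([b,np.zeros((300,800-b.shape[1],3),np.uint8)]);a=np.hstack([a,np.zeros((300,800-a.shape[1],3),np.uint8)])
cv2.imwrite("pics/g4.png",np.vstack([a,b]))
```

```text
[411.88346777 238.11964248 228.48498643] 17.5
```

View pics/g4.png

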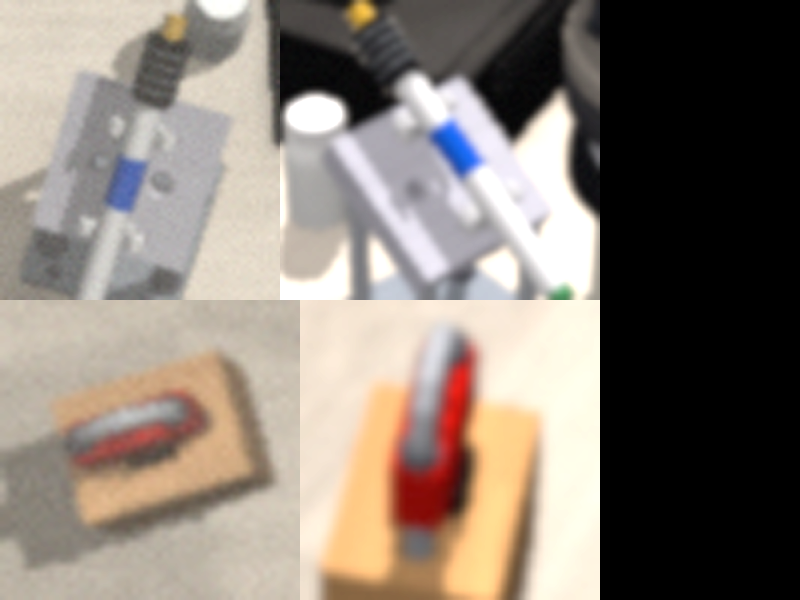

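The electrode lies in both notches with the head uphill (top crop: band at (125,183) between the posts at (110,225) and (140,130)). Block top corners: top crop (52,102), (215,52), (85,225), (250,172); scene crop (25,268), (75,85), (203,297), (240,112).

Run:
```python
from h import *
from scipy.spatial.transform import Rotation as R
np.set_printoptions(precision=1,suppress=True)
s,t=np.load("pics/scene0.npz"),np.load("pics/top0.npz")
f=lambda p,o:(np.array(p)+.5)/6-.5+np.array(o)
C=[]
for n,a,b in(("+x+y",(25,268),(52,102)),("+x-y",(75,85),(215,52)),("-x-y",(240,112),(250,172)),("-x+y",(203,297),(85,225))):
    T=f(b,(200,250));X,e=tri(s,t,f(a,(300,312)),T);C.append(X);print(n,X,e,"ray60",ray(t,T,60))
print("mean",np.mean(C,0),"ray mean",np.mean([ray(t,f(b,(200,250)),60) for b in((52,102),(215,52),(250,172),(85,225))],0))
C=np.array(C)
for i,j in((0,1),(3,2)): d=C[i]-C[j];print("yaw y-edge",np.arctan2(-d[0],d[1]),np.linalg.norm(d))
for i,j in((0,3),(1,2)): d=C[i]-C[j];print("yaw x-edge",np.arctan2(d[1],d[0]),np.linalg.norm(d))
print("bow ends z~115",ray(t,f((72,137),(200,250)),115),ray(t,f((190,108),(200,250)),115),"mid z122",ray(t,f((131,122),(200,250)),122))
s,t=[dict(np.load(f"pics/{n}1.npz")) for n in("scene","top")]
E=[]
for n,lo,hi in(("blue",(105,120,40),(130,255,255)),("brass",(10,100,60),(28,255,255)),("green",(45,60,30),(85,255,255))):
    try: A,B=blob(s,lo,hi,(280,150,90,90)),blob(t,lo,hi,(300,140,80,120));E.append(tri(s,t,A[0],B[0])[0]);print(n,A[2],B[2],E[-1])
    except Exception as x: print(n,x)
q=R.from_euler("ZY",[-.345,-np.pi/6])
for e in E: print(q.inv().apply(e-[649.3,-44,115]))
d=E[1]-E[0];print("el yaw",np.arctan2(d[1],d[0]),"pitch",np.arcsin(d[2]/np.linalg.norm(d)))
```

```text
+x+y [508.2 268.3  60. ] 0.26 ray60 [507.8 268.2  60. ]
+x-y [526.9 206.3  58.8] 0.69 ray60 [525.4 205.6  60. ]
-x-y [479.9 192.3  60.1] 0.62 ray60 [478.8 192.   60. ]
-x+y [460.4 254.3  62.7] 0.15 ray60 [460.3 254.9  60. ]
mean [493.9 230.3  60.4] ray mean [493.1 230.2  60. ]
yaw y-edge 0.29165896775179007 64.79990616701127
yaw y-edge 0.3054544085901909 65.04703408058056
yaw x-edge 0.28432673946916115 49.91622441109631
yaw x-edge 0.28827569525065727 48.963698872575655
bow ends z~115 [488.6 246.9 115. ] [498.  204.1 115. ] mid z122 [492.7 224.  122. ]
blue 83.0 39.0 [637.8 -39.3 138.7]
brass 46.0 21.0 [709.5 -65.1 183.7]
green max() iterable argument is empty
[ 1.1  0.5 26.8]
[89.6  0.5 27.6]
el yaw -0.3455512518284278 pitch 0.5332727793001977
```

Seated: band 1 mm off midway, y 0.5 mm, slope axis right. Park is at (493.7,230.3) with yaw 0.292. Now the U-bolt.

Request:
{"method": "servo_tool", "body": {
  "linear": [
    [0,0,0],
    [0,0,0],
    [0,0,0],
    [0,0,0],
    [0,0,0],
    [0,0,0],
    [0,0,0],
    [0,0,0]
  ],
  "spin": [-0.1,-0.1,-0.1,-0.046,0,0,0,0],
  "hand": 1
}}

```text
time: 18.5
tool_pos: [414.7, 235.8, 228.9]
tcp_rot: [3.142, -0.0, -2.849]
contact_force: [-0.4, -0.5, 0.0]
grip_width: 91.7
finger_force: 0.0
```

```bash
python3 go.py 493.5 231.5 228 3.434 4;python3 go.py 493.5 231.5 67 3.434 4
```

```text
t 18.5 pos [414.7 235.8 228.9] rot [ 3.142 -0.    -2.849] w 91.7 F [-0.4 -0.5  0. ]
rows 4 [-0.0928 -0.0335  0.0011] total [-0.3711 -0.1341  0.0044]
spin total 0.0002
t 18.5 pos [414.7 235.8 228.9] rot [ 3.142 -0.    -2.849] w 91.7 F [-0.4 -0.5  0. ]
rows 4 [-0.0928 -0.0335  0.2024] total [-0.3711 -0.1341  0.8094]
spin total 0.0002
```

Request:
{"method": "servo_tool", "body": {
  "linear": [
    [-0.093,-0.034,0],
    [-0.093,-0.034,0],
    [-0.093,-0.033,0],
    [-0.092,-0.033,0],
    [0,0,0.2],
    [0,0,0.15],
    [0,0,0.05],
    [0,0,0]
  ],
  "spin": [0,0,0,0,0,0,0,0],
  "hand": 0.5
}}

```text
time: 19.5
tool_pos: [493.5, 231.7, 149.0]
tcp_rot: [3.142, -0.0, -2.849]
contact_force: [0.3, 0.6, 1.1]
grip_width: 69.0
finger_force: 0.0
```

```bash
python3 go.py 493.5 231.5 67 3.434 4
python3 - <<'E'
from h import *
s,t=shot()
x,y,w,h,f=260,260,130,110,6
cv2.imwrite("pics/g5.png",cv2.convertScaleAbs(cv2.resize(s["frame"][y:y+h-10,x:x+w],None,fx=f,fy=f,interpolation=cv2.INTER_CUBIC),alpha=1.5))
E
```

```text
t 19.5 pos [493.5 231.7 149. ] rot [ 3.142 -0.    -2.849] w 69.0 F [0.3 0.6 1.1]
rows 4 [ 1.000e-04 -2.000e-04  1.025e-01] total [ 3.0e-04 -8.0e-04  4.1e-01]
spin total 0.0004
```

View pics/g5.png

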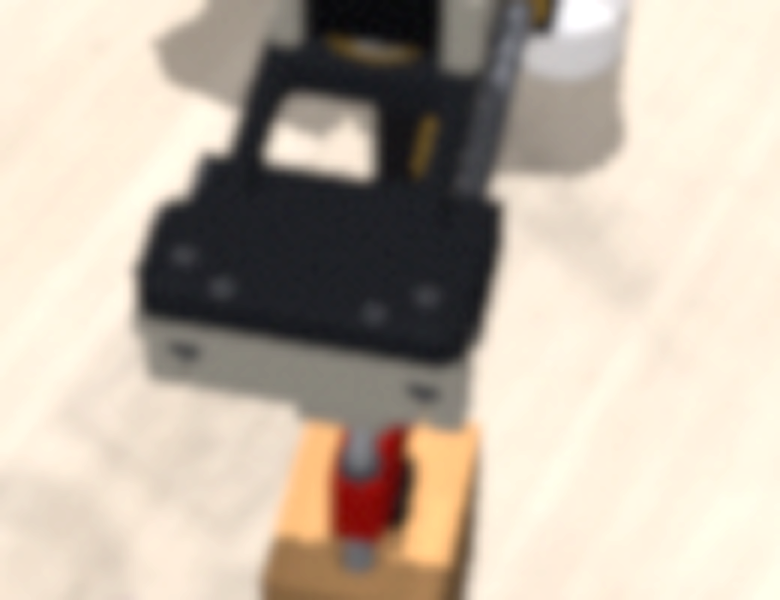

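The gripper is above the red grip, in line with it (grip at (365,490), finger front at about (370,415)). Descend and close.

Request:
{"method": "servo_tool", "body": {
  "linear": [
    [0,0,0.12],
    [0,0,0.12],
    [0,0,0.08],
    [0,0,0.06],
    [0,0,0.03],
    [0,0,0],
    [0,0,0],
    [0,0,0]
  ],
  "spin": [0,0,0,0,0,0,0,0]
}}

```text
time: 20.6
tool_pos: [493.8, 231.7, 67.4]
tcp_rot: [3.142, 0.001, -2.848]
contact_force: [0.2, -0.2, -0.3]
grip_width: 69.1
finger_force: 0.0
```

Request:
{"method": "servo_tool", "body": {
  "linear": [
    [0,0,0],
    [0,0,0],
    [0,0,0],
    [0,0,0],
    [0,0,0],
    [0,0,0],
    [0,0,0],
    [0,0,0]
  ],
  "spin": [0,0,0,0,0,0,0,0],
  "hand": -1
}}

```text
time: 21.6
tool_pos: [493.5, 231.6, 67.0]
tcp_rot: [3.142, 0.0, -2.849]
contact_force: [-0.1, -0.3, 2.6]
grip_width: 47.7
finger_force: 30.0
```

Request:
{"method": "servo_tool", "body": {
  "linear": [
    [0,0,-0.03],
    [0,0,-0.05],
    [0,0,-0.06],
    [0,0,-0.04],
    [0,0,-0.02],
    [0,0,0],
    [0,0,0],
    [0,0,0]
  ],
  "spin": [0,0,0,0,0,0,0,0]
}}

```text
time: 22.6
tool_pos: [493.3, 231.5, 106.6]
tcp_rot: [3.142, -0.001, -2.849]
contact_force: [-0.5, 0.3, -1.2]
grip_width: 47.6
finger_force: 30.0
```

Request:
{"method": "servo_tool", "body": {
  "linear": [
    [0.03,0,0],
    [0.023,0,0.002],
    [0.0225,0,0.003],
    [0.0225,0,0.004],
    [0.022,0,0.005],
    [0.021,0,0.0065],
    [0.021,0,0.0075],
    [0.02,0,0.0085]
  ],
  "spin": [0,0,0,0,0,0,0,0]
}}

```text
time: 23.6
tool_pos: [458.6, 221.0, 99.9]
tcp_rot: [-3.142, 0.001, -2.848]
contact_force: [3.7, 0.7, 4.4]
grip_width: 47.8
finger_force: 30.0
```

```bash
python3 go.py 493.5 231.5 107
python3 - <<'E'
from h import *
s,t=shot()
x,y,f=270,270,6
cv2.imwrite("pics/g6.png",cv2.convertScaleAbs(cv2.resize(s["frame"][y:y+100,x:x+120],None,fx=f,fy=f,interpolation=cv2.INTER_CUBIC),alpha=1.5))
E
```

```text
t 23.6 pos [458.6 221.   99.9] rot [-3.142e+00  1.000e-03 -2.848e+00] w 47.8 F [3.7 0.7 4.4]
rows 8 [-0.0228 -0.     -0.0044] total [-0.1822 -0.0003 -0.0356]
```

View pics/g6.png

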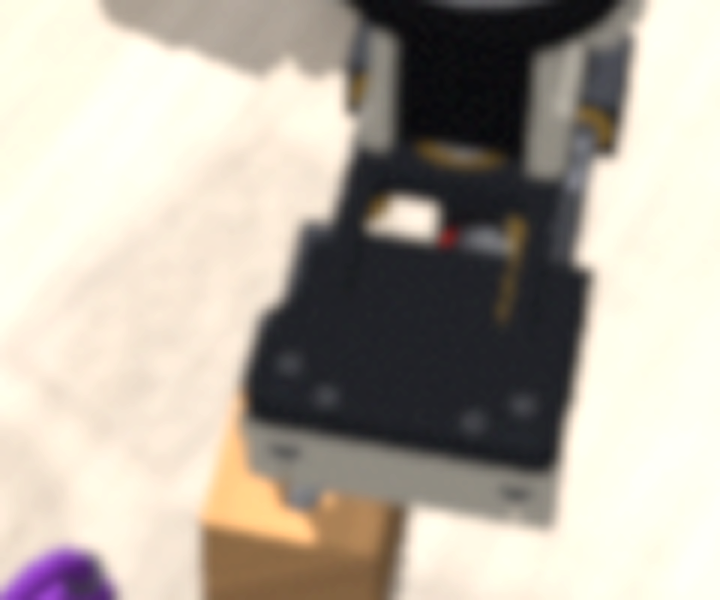

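All ten pictures are used, so from here I work numerically. The forces fit pivoting on the hole edge, and the geometry gives a tilt of about 31°. Lift out, then turn.

Request:
{"method": "servo_tool", "body": {
  "linear": [
    [0,0,-0.03],
    [0,0,-0.08],
    [0,0,-0.15],
    [0,0,-0.2],
    [0,0,-0.2],
    [0,0,-0.09],
    [0,0,0],
    [0,0,0]
  ],
  "spin": [0,0,0,0,0,0,0,0]
}}

```text
time: 24.7
tool_pos: [457.5, 220.8, 248.1]
tcp_rot: [3.141, -0.004, -2.848]
contact_force: [-0.3, -0.5, -1.2]
grip_width: 48.2
finger_force: 30.0
```

Request:
{"method": "servo_tool", "body": {
  "linear": [
    [0,0,0],
    [0,0,0],
    [0,0,0],
    [0,0,0],
    [0,0,0],
    [0,0,0],
    [0,0,0],
    [0,0,0]
  ],
  "spin": [0.082,0.082,0.082,0.082,0.0775,0,0,0]
}}

```text
time: 25.7
tool_pos: [458.5, 221.1, 249.3]
tcp_rot: [-3.141, -0.001, 2.799]
contact_force: [0.1, -1.3, -1.0]
grip_width: 47.4
finger_force: 30.0
```

```bash
python3 go.py 591.4 -21.9 245 2.797 7
```

```text
t 25.7 pos [458.5 221.1 249.3] rot [-3.141e+00 -1.000e-03  2.799e+00] w 47.4 F [ 0.1 -1.3 -1. ]
rows 7 [-0.1477 -0.1316  0.0031] total [-1.0341 -0.9209  0.0215]
spin total 0.0013
```

Run:
```python
from h import *
s,t=shot();o=monitor.get_obs();p=o["tool_pos"];psi=o["tcp_rot"][2]-np.pi
G=p+[0,0,19]
for th in(.54,):
  n=np.array([-np.sin(th)*np.cos(psi),-np.sin(th)*np.sin(psi),np.cos(th)]);yv=np.array([-np.sin(psi),np.cos(psi),0])
  pr=lambda c,X:(lambda q:(q[:2]/q[2]).round(1))(P(c)@np.append(X,1))
  for k,c in(("s",s),("t",t)): print(k,"tipL",pr(c,G-74*n+18*yv),"tipR",pr(c,G-74*n-18*yv),"undL",pr(c,G-14*n+18*yv),"undR",pr(c,G-14*n-18*yv),"TCP",pr(c,p))
np.savez("pics/s2.npz",**s);np.savez("pics/t2.npz",**t)
x,y=pr(s,G-74*n).astype(int)
a=s["frame"].astype(int).sum(2)//3;b=np.load("pics/scene0.npz")["frame"].astype(int).sum(2)//3
print(x-22,y-26)
d=b-a
for r in range(y-26,y+14): print(r,"".join(" .:-=+*#%@"[min(9,max(0,abs(v)//8))] for v in d[r,x-22:x+22]))
```

```text
s tipL [321.1 281.5] tipR [338.7 270.2] undL [336.  268.7] undR [354.4 256.8] TCP [348.6 268.8]
t tipL [211.6 261.9] tipR [228.6 267.6] undL [199.1 274.4] undR [217.2 280.4] TCP [207.7 281.4]
308 249
249 ..-=++++=---=+++++++++*###%%#*++++#@@%##%@@@
250 ::-==++=-::-=++++++++++++==+++++++*#%%%@@@@@
251 :-=======---==+++++++++=-:.:-=++==+*#@@@@@@@
252 -====-=+===-==+++++++++-:.  .--===+#%@@@@@@@
253 ==+=--=+++=--=+++++**++-:.   .:=+*#@@@@@@@@@
254 +++=---=++=--=++++***++-:..   :=#%@@@@@@@@@@
255 +++=----=--:-=++++++++=-:..  .-*%@@@@@@@@@@@
256 *+++=--:-::-=++=-==+==-:....::=*%@@@@@@@@@@@
257 **+++==----=++=-::---::...:===+*%@@@@@@@@@@@
258 ***++++===++++=: .:::...:-=+*++*%@@@@@@@@@@@
259 =*#**++++++++=:   ....:-=+***++*%@@@@@@@@@@@
260 :=+**+++++++=:  .  ..:=++***+++*%@@@@@@@@@@@
261 .:-+**+++++=: .::. .-=++++++=+*#@@@@@@@@@@@%
262 ..:-=++=--:. .::: .-=++=----=+#%@@@@@@@@@@#-
263 ....:---:.  .:-:. -=+=-::.::-=*%@@@@@@@@%+: 
264 ......:.. .::::. .-=-:......:-+#%@@@@@%*-.  
265 ........   :::.  :-:..   ....:-+#@@@@#+:   .
266 .........       ....      ..:-=*%@@@#=:  ...
267 .....::....   
[... 354 characters left out ...]
:=*#####+:         
275        ....  .::...::.....-+#####*:         
276         ..  ..::.:-====-::=**#*##*-         
277             ..:..:=**+++==+*##***+:         
278           ....:.:-+********###***=.         
279           .:::::-=*********###**+-          
280 .          .:::--++**+******#***=:          
281 ....   ...  .:-::-==+++++******+=.          
282 ........... .::. ..:-==+++++***+-.          
283 ...........          .:-=+++++++=:          
284 ............   .....   .:-==++++=-.         
285 ......................   ..:-=+++=:.        
286 ........................    .:-====-.       
287 ...........................   ..:-==:.      
288 .............................    .:--:.
```

Run:
```python
from h import *
o=monitor.get_obs();p=o["tool_pos"];psi=o["tcp_rot"][2]-np.pi;G=p+[0,0,19]
s,t=[dict(np.load(f"pics/{k}2.npz")) for k in "st"]
pr=lambda c,X:(lambda q:(q[:2]/q[2]).round(0).astype(int).tolist())(P(c)@np.append(X,1))
yv=np.array([-np.sin(psi),np.cos(psi),0])
for th in(0,.25,.54):
  n=np.array([-np.sin(th)*np.cos(psi),-np.sin(th)*np.sin(psi),np.cos(th)])
  print(th,[(pr(c,G-74*n+18*yv),pr(c,G-74*n-18*yv),pr(c,G+36*n)) for c in(s,t)])
print("fingertip L",[[pr(c,p+k*yv) for k in(24,43)] for c in(s,t)])
a=s["frame"].astype(int)
g=a.sum(2)//3
print("scene gray/10 cols 306..356");
for r in range(252,306,2): print(r,"".join("%3d"%(v//10) for v in g[r,306:362:2]))
```

```text
0 [([338, 301], [356, 289], [350, 240]), ([206, 281], [223, 286], [200, 279])]
0.25 [([330, 293], [347, 281], [355, 244]), ([209, 272], [226, 277], [198, 284])]
0.54 [([321, 282], [339, 270], [360, 250]), ([212, 262], [229, 268], [197, 289])]
fingertip L [[[336, 277], [326, 284]], [[196, 277], [186, 274]]]
scene gray/10 cols 306..356
252   2  3  2  2  2  2  2  2  2  2  2  1  2  4  5  5  2  2  2  2  1  1  1  1  1  2  3  3
254   2  2  2  2  2  2  2  2  2  1  1  1  2  4  5  6  4  2  1  1  1  1  1  1  1  2  3  2
256   3  2  2  2  2  2  2  2  1  1  1  2  3  4  4  5  5  2  1  1  1  1  1  2  2  3  3  2
258   7  4  2  1  2  2  1  1  2  4  3  4  4  4  4  4  5  3  1  1  1  1  2  3  6 10  8  3
260   8  7  4  2  1  1  1  3  6  7  5  4  4  4  4  5  5  3  1  1  2  2  4  8 14 17 16 12
262   8  8  8  5  3  3  4  6  8  7  5  4  5  6  6  6  4  2  1  2  2  5 11 16 17 18 18 17
264   8  9  8  8  7  7  7  8  8  7  5  5  7  8  8  7  5  3  3  3  6 11 15 17 17 17 16 15
266   9  8  8  8  8  8  8  8  8  8  7  8  8  8  8  8  7  7  5  6 10 13 14 14 14 14 14 13
268   9  9  8  8  7  7  8  8  8  8  8  8  8  8  8  8
[... 938 characters left out ...]
16 15 15 16 16 16 16 16 16 16 16 16 16 16 15 15 14 14 15 15 14 14 14 15 15 16
292  16 15 15 15 15 15 16 16 16 16 16 16 16 16 16 16 16 16 15 15 15 15 15 15 15 15 15 16
294  15 15 15 15 15 15 15 15 15 16 16 16 16 16 16 16 16 16 15 15 15 15 15 15 15 15 15 15
296  15 14 14 15 15 15 15 15 15 15 15 16 16 16 16 16 16 16 16 15 15 15 15 15 14 14 15 15
298  14 14 14 15 15 15 15 15 14 15 15 16 16 16 16 16 16 16 16 16 15 15 14 14 14 14 14 15
300  14 15 15 15 15 15 15 15 14 14 15 15 16 16 16 16 16 16 16 16 15 15 15 15 15 14 14 15
302  15 15 15 15 15 15 15 15 15 15 15 15 15 16 16 16 16 16 16 16 16 16 16 15 15 15 15 15
304  15 15 15 15 15 15 15 15 15 15 15 15 15 15 15 15 16 16 16 16 16 16 16 16 15 15 15 15
```

The left leg tip shows as a dark bump ending at about (322,282). The prediction is (321,282) for 31° and (338,301) for upright, so the tilt is confirmed. Carry it to the saddle.

Request:
{"method": "servo_tool", "body": {
  "linear": [
    [-0.148,-0.132,0],
    [-0.148,-0.132,0],
    [-0.148,-0.132,0],
    [-0.148,-0.131,0],
    [-0.148,-0.131,0],
    [-0.147,-0.131,0],
    [-0.147,-0.132,0.02],
    [0,0,0]
  ],
  "spin": [0.001,0,0,0,0,0,0,0]
}}

```text
time: 26.8
tool_pos: [591.5, -24.7, 244.7]
tcp_rot: [-3.141, -0.001, 2.793]
contact_force: [-0.2, -0.2, -0.5]
grip_width: 47.7
finger_force: 30.0
```

```bash
python3 go.py 591.4 -21.9 203.4 2.797 4
```

```text
t 26.8 pos [591.5 -24.7 244.7] rot [-3.141e+00 -1.000e-03  2.793e+00] w 47.7 F [-0.2 -0.2 -0.5]
rows 4 [0.0013 0.0032 0.0516] total [0.0052 0.0128 0.2063]
spin total -0.0023
```

Request:
{"method": "servo_tool", "body": {
  "linear": [
    [0,0,0.06],
    [0,0,0.06],
    [0,0,0.05],
    [0,0,0.036],
    [0,0,0],
    [0,0,0],
    [0,0,0],
    [0,0,0]
  ],
  "spin": [0,0,0,0,0,0,0,0]
}}

```text
time: 27.8
tool_pos: [591.0, -22.3, 204.7]
tcp_rot: [3.141, 0.001, 2.796]
contact_force: [-0.2, 0.1, 0.1]
grip_width: 48.0
finger_force: 30.0
```

```bash
python3 go.py 591.4 -21.9 203.4 2.797 1
python3 - <<'E'
from h import *
s,t=shot();o=monitor.get_obs();p=o["tool_pos"];psi=o["tcp_rot"][2]-np.pi;G=p+[0,0,19];print(p)
yv=np.array([-np.sin(psi),np.cos(psi),0]);th=.53
n=np.array([-np.sin(th)*np.cos(psi),-np.sin(th)*np.sin(psi),np.cos(th)])
pr=lambda c,X:(lambda q:(q[:2]/q[2]).round(1).tolist())(P(c)@np.append(X,1))
print([(pr(c,G-74*n+18*yv),pr(c,G-74*n-18*yv)) for c in(s,t)])
g=s["frame"].astype(int).sum(2)//3;x,y=map(int,pr(s,G-74*n+18*yv))
print(x-20,y-20)
for r in range(y-16,y+16): print(r,"".join("%3d"%(v//10) for v in g[r,x-18:x+30]))
E
```

```text
t 27.8 pos [591.  -22.3 204.7] rot [3.141e+00 1.000e-03 2.796e+00] w 48.0 F [-0.2  0.1  0.1]
rows 1 [-0.0011  0.0024  0.0066] total [-0.0011  0.0024  0.0066]
spin total -0.0006
[590.98845317 -22.27870737 204.61316831]
[([322.0, 194.9], [335.3, 187.9]), ([331.5, 199.8], [347.6, 204.9])]
302 174
178   2  2  2  2  2  2  4  6  8  9  9  8  6  5  4  4  4  4  5  7  7  8  8  8  8  8  8  7  7  7  7  7  6  5  4  4  5  5  5  5  3  2  1  0  0  0  0  1
179   1  2  2  1  2  4  6  9 11 12 13 12  9  6  4  3  3  4  6  7  8  8  8  8  8  8  8  8  7  7  7  7  7  6  6  6  5  6  6  4  2  1  0  0  0  0  1  3
180   1  1  1  1  3  6  8 10 12 14 14 14 12  8  5  4  5  7  9  9  8  8  8  8  8  8  8  8  7  7  7  7  7  7  6  6  6  5  5  3  1  0  0  0  0  1  3  6
181   0  1  2  2  5  7 10 11 12 14 15 15 14 11  8  7  9 11 11 11 10  8  8  8  8  8  8  8  7  7  7  7  7  7  6  6  6  5  3  2  0  0  0  0  1  3  6 10
182   0  1  2  3  5  8 10 11 12 13 15 15 15 13 11 11 12 13 13 12 11 10  9  8  8  8  8  8  7  7  7  7  7  6  6  6  5  4  2  0  0  0  0  1  3  6 10 12
183   0  1  2  3  5  7  9 10 12 13 14 15 15 15 14 13 13 13 1
[... 3262 characters left out ...]
10 10 10 10 10 11 12 11  9 10 11 12 13 14 14 14 12 12 13 13 14 14 14 13 13 13 14 15 15 15 15 15 15 15 16
206  13 12 11 10  9  9  9  8  7  7  7  8  9 10 11 11 10 10 11 12 12 11 10 10 11 12 14 14 13 12 11 12 13 14 14 14 13 13 13 14 14 15 15 15 15 15 16 16
207  13 13 12 11 10  9  9  8  7  7  7  8  9  9 10 10 10 10 11 12 13 12 11 11 11 12 13 13 13 12 11 11 12 13 13 13 13 13 13 13 14 15 15 15 15 15 16 16
208  13 13 13 11 10  9  9  8  7  7  7  8  8  9 10 10 10 10 12 13 13 13 12 11 10 11 12 12 12 12 11 11 12 13 13 13 13 13 13 13 14 14 15 15 15 16 16 16
209  13 13 13 11 10  9  9  9  8  8  8  8  9  9  9 10 10 10 12 13 13 13 13 12 11 10 11 12 12 12 11 12 12 13 12 12 12 13 13 13 13 14 14 15 15 16 16 16
```

Request:
{"method": "servo_tool", "body": {
  "linear": [
    [-0.001,0.002,0.006],
    [-0.019,0,0.033],
    [-0.019,0,0.033],
    [-0.019,0,0.033],
    [-0.019,0,0.033],
    [-0.019,0,0.033],
    [0,0,0],
    [0,0,0]
  ],
  "spin": [0,0,0,0,0,0,0,0]
}}

```text
time: 28.9
tool_pos: [609.2, -28.3, 170.3]
tcp_rot: [3.141, 0.0, 2.796]
contact_force: [0.5, 0.6, -1.0]
grip_width: 47.6
finger_force: 30.0
```

Request:
{"method": "servo_tool", "body": {
  "linear": [
    [-0.005,0,0.0087],
    [-0.005,0,0.0087],
    [-0.005,0,0.0087],
    [-0.005,0,0.0087],
    [-0.005,0,0.0087],
    [0,0,0],
    [0,0,0],
    [0,0,0]
  ],
  "spin": [0,0,0,0,0,0,0,0]
}}

```text
time: 29.9
tool_pos: [613.8, -30.0, 161.6]
tcp_rot: [3.142, -0.0, 2.796]
contact_force: [-0.7, 1.2, -1.2]
grip_width: 47.6
finger_force: 30.0
```

```bash
cat > sd.py <<'E'
from h import *
from scipy.spatial.transform import Rotation as R
o=monitor.get_obs();q=R.from_euler("ZY",[-.345,-np.pi/6]);np.set_printoptions(precision=1,suppress=True)
g=q.inv().apply(o["tool_pos"]+[0,0,19]-np.array([649.7,-42.9,115]));print(o["time"],"G in saddle",g,"tip z if 30deg",g[2]-74,"F saddle",q.inv().apply(o["contact_force"]),"M",o["moment"])
E
python3 sd.py
```

```text
29.9 G in saddle [-0.3 -0.  75.9] tip z if 30deg 1.851123852980379 F saddle [-1.5  0.8 -0.5] M [0.  0.2 0. ]
```

Tips are about 2 mm above the mouths and straddle the electrode with no contact. Continue 10 mm along the normal.

Request:
{"method": "servo_tool", "body": {
  "linear": [
    [-0.005,0,0.0087],
    [-0.005,0,0.0087],
    [-0.005,0,0.0087],
    [-0.005,0,0.0087],
    [-0.005,0,0.0087],
    [0,0,0],
    [0,0,0],
    [0,0,0]
  ],
  "spin": [0,0,0,0,0,0,0,0]
}}

```text
time: 30.9
tool_pos: [617.7, -31.1, 151.8]
tcp_rot: [3.141, -0.003, 2.796]
contact_force: [-3.8, 3.1, -2.5]
grip_width: 47.8
finger_force: 30.0
```

```bash
python3 sd.py
```

```text
30.9 G in saddle [-1.6  0.3 65.4] tip z if 30deg -8.571336320445042 F saddle [-5.2  1.7  0.2] M [0.8 0.8 0.1]
```

The legs have entered (tips at -8.6 mm, axial force about 0). I shift 1.5 mm downhill to ease the side load, then continue.

Request:
{"method": "servo_tool", "body": {
  "linear": [
    [0.0065,0.002,0.004],
    [-0.005,0,0.0087],
    [-0.005,0,0.0087],
    [-0.005,0,0.0087],
    [-0.005,0,0.0087],
    [-0.005,0,0.0087],
    [0,0,0],
    [0,0,0]
  ],
  "spin": [0,0,0,0,0,0,0,0]
}}

```text
time: 31.9
tool_pos: [621.9, -32.5, 142.8]
tcp_rot: [3.141, -0.001, 2.796]
contact_force: [-2.7, 2.6, -5.3]
grip_width: 47.8
finger_force: 30.0
```

```bash
python3 sd.py
```

```text
31.9 G in saddle [-2.3  0.4 55.4] tip z if 30deg -18.597829793519978 F saddle [-5.6  1.6 -2.9] M [0.6 0.8 0. ]
```

Request:
{"method": "servo_tool", "body": {
  "linear": [
    [0.004,0.002,0.002],
    [-0.005,0,0.0087],
    [-0.005,0,0.0087],
    [-0.005,0,0.0087],
    [-0.005,0,0.0087],
    [-0.003,0,0.0045],
    [0,0,0],
    [0,0,0]
  ],
  "spin": [0,0,0,0,0,0,0,0]
}}

```text
time: 32.9
tool_pos: [624.9, -33.2, 136.7]
tcp_rot: [-3.141, -0.001, 2.796]
contact_force: [-12.3, 2.9, 10.7]
grip_width: 47.9
finger_force: 30.0
```

```bash
python3 sd.py
```

```text
32.9 G in saddle [-2.7  0.7 48.6] tip z if 30deg -25.417730551184434 F saddle [-5.5 -1.5 15.6] M [0.6 2.1 0. ]
```

Request:
{"method": "servo_tool", "body": {
  "linear": [
    [0.003,0,0.002],
    [-0.005,0,0.0087],
    [0,0,0],
    [0,0,0],
    [0,0,0],
    [0,0,0],
    [0,0,0],
    [0,0,0]
  ],
  "spin": [0,0,0,0,0,0,0,0]
}}

```text
time: 33.9
tool_pos: [625.0, -33.2, 136.4]
tcp_rot: [-3.141, -0.001, 2.797]
contact_force: [-18.2, 3.6, 22.0]
grip_width: 47.5
finger_force: 30.0
```

```bash
python3 sd.py
```

```text
33.9 G in saddle [-2.7  0.7 48.3] tip z if 30deg -25.71826852220802 F saddle [-4.9 -2.8 28.2] M [ 0.7  2.9 -0. ]
```

It is stiff against the electrode, so it is home. Relax and release.

Request:
{"method": "servo_tool", "body": {
  "linear": [
    [0.006,0,-0.01],
    [0.005,0,-0.008],
    [0,0,0],
    [0,0,0],
    [0,0,0],
    [0,0,0],
    [0,0,0],
    [0,0,0]
  ],
  "spin": [0,0,0,0,0,0,0,0]
}}

```text
time: 34.9
tool_pos: [624.5, -33.1, 136.8]
tcp_rot: [3.141, 0.001, 2.796]
contact_force: [-3.0, 0.5, 4.2]
grip_width: 47.5
finger_force: 30.0
```

```bash
python3 sd.py
```

```text
34.9 G in saddle [-3.   0.7 48.9] tip z if 30deg -25.132222507086034 F saddle [-0.5 -0.6  5.2] M [0.1 0.5 0. ]
```

Request:
{"method": "servo_tool", "body": {
  "linear": [
    [0,0,0],
    [0,0,0],
    [0,0,0],
    [0,0,0],
    [0,0,0],
    [0,0,0],
    [0,0,0],
    [0,0,0]
  ],
  "spin": [0,0,0,0,0,0,0,0],
  "hand": 0.6
}}

```text
time: 35.9
tool_pos: [624.1, -32.9, 136.5]
tcp_rot: [3.142, -0.0, 2.796]
contact_force: [0.5, 0.3, 0.4]
grip_width: 73.5
finger_force: 0.0
```

Request:
{"method": "servo_tool", "body": {
  "linear": [
    [0,0,-0.02],
    [0,0,-0.05],
    [0,0,-0.1],
    [0,0,-0.15],
    [0,0,-0.15],
    [0,0,-0.03],
    [0,0,0],
    [0,0,0]
  ],
  "spin": [0,0,0,0,0,0,0,0]
}}

```text
time: 36.9
tool_pos: [623.5, -32.8, 235.0]
tcp_rot: [-3.141, -0.003, 2.796]
contact_force: [0.1, -0.1, 0.1]
grip_width: 73.5
finger_force: 0.0
```

Request:
{"method": "servo_tool", "body": {
  "linear": [
    [0.18,0.13,0],
    [0.18,0.13,0],
    [0.18,0.13,0],
    [0.18,0.13,0],
    [0.18,0.13,0],
    [0.18,0.13,0],
    [0,0.13,0],
    [0,0.13,0]
  ],
  "spin": [0,0,0,0,0,0,0,0]
}}

```text
time: 37.9
tool_pos: [490.7, 236.9, 235.7]
tcp_rot: [-3.141, -0.001, 2.797]
contact_force: [0.6, -0.3, -0.4]
grip_width: 73.7
finger_force: 0.0
```

Run:
```python
from h import *
from scipy.spatial.transform import Rotation as R
np.set_printoptions(precision=1,suppress=True)
s,t=shot();q=R.from_euler("ZY",[-.345,-np.pi/6]);O=np.array([649.3,-44,115])
o=monitor.get_obs();print(o["time"],o["tool_pos"],o["contact_force"])
for n,lo,hi in(("brass",(10,100,60),(28,255,255)),("blue",(105,120,40),(130,255,255))):
    A,B=blob(s,lo,hi,(280,145,90,90)),blob(t,lo,hi,(300,140,80,120));X,e=tri(s,t,A[0],B[0]);print(n,A[2],B[2],q.inv().apply(X-O),e)
def red(c,box):
    f=c["frame"].astype(int);x,y,w,h=box;m=np.zeros(f.shape[:2],bool)
    r=(f[...,2]>1.8*f[...,1])&(f[...,2]>45);m[y:y+h,x:x+w]=r[y:y+h,x:x+w]
    p=np.argwhere(m)[:,::-1].astype(np.float32);return p.mean(0),len(p),cv2.minAreaRect(p)
A,B=red(s,(280,130,90,110)),red(t,(300,150,80,90));X,e=tri(s,t,A[0],B[0]);print("red",A,B,q.inv().apply(X-O),e)
pr=lambda c,X:(lambda q:(q[:2]/q[2]))(P(c)@np.append(X,1))
for c in(s,t): print("expect red box",[pr(c,O+q.apply([x,y,z])) .astype(int).tolist() for x in(-8,8) for y in(-24,24) for z in(32,60)])
c0=dict(np.load("pics/top0.npz"));d=cv2.absdiff(c0["frame"],t["frame"]).max(2)
for n,x,y in(("beaker",330,248),("timer",306,325),("jar",364,158)): print(n,d[y-12:y+12,x-12:x+12].mean())
```

```text
38.0 [491.2 237.6 235.2] [-0.7  0.6 -0.2]
brass 34.0 22.0 [ -1.7 -41.5 -82.6] 40.97Traceback (most recent call last):
  File "<stdin>", line 7, in <module>
  File "h.py", line 18, in blob
    cs,_=cv2.findContours(m,cv2.RETR_EXTERNAL,cv2.CHAIN_APPROX_NONE);k=max(cs,key=cv2.contourArea)
                                                                       ~~~^^^^^^^^^^^^^^^^^^^^^^^^
ValueError: max() iterable argument is empty
```

Request:
{"method": "servo_tool", "body": {
  "linear": [
    [0.18,0.06,0],
    [0.18,0.06,0],
    [0.18,0.06,0],
    [0.18,0.06,0],
    [0.18,0.06,0],
    [0.18,0.06,0],
    [0.18,0.06,0],
    [0.1,0.06,0]
  ],
  "spin": [0,0,0,0,0,0,0,0]
}}

```text
time: 39.0
tool_pos: [266.4, 418.1, 235.9]
tcp_rot: [-3.14, -0.0, 2.797]
contact_force: [0.6, 0.7, -0.3]
grip_width: 73.4
finger_force: 0.0
```

Run:
```python
from h import *
from scipy.spatial.transform import Rotation as R
np.set_printoptions(precision=1,suppress=True)
s,t=shot();q=R.from_euler("ZY",[-.345,-np.pi/6]);O=np.array([649.3,-44,115])
for n,lo,hi in(("brass",(10,100,60),(28,255,255)),("blue",(105,90,30),(130,255,255))):
  try: A,B=blob(s,lo,hi,(280,145,90,90)),blob(t,lo,hi,(300,140,80,120));X,e=tri(s,t,A[0],B[0]);print(n,A[2],B[2],q.inv().apply(X-O),e)
  except Exception: print(n,"none")
def red(c,box):
    f=c["frame"].astype(int);x,y,w,h=box;m=np.zeros(f.shape[:2],bool)
    r=(f[...,2]>1.8*f[...,1])&(f[...,2]>45);m[y:y+h,x:x+w]=r[y:y+h,x:x+w]
    p=np.argwhere(m)[:,::-1].astype(np.float32);return p.mean(0),len(p),np.r_[p.min(0),p.max(0)]
A,B=red(s,(296,165,70,70)),red(t,(315,165,60,70));X,e=tri(s,t,A[0],B[0]);print("red",A,B,q.inv().apply(X-O),e)
pr=lambda c,X:(lambda q:(q[:2]/q[2]))(P(c)@np.append(X,1))
for c in(s,t): print("expect red box",[pr(c,O+q.apply([x,y,z])) .astype(int).tolist() for x in(-8,8) for y in(-24,24) for z in(32,60)])
for k,c in(("scene",s),("top",t)):
  d=cv2.absdiff(np.load(f"pics/{k}0.npz")["frame"],c["frame"]).max(2)
  for n,x,y in((("beaker",330,248),("timer",306,325),("jar",364,158)) if k=="top" else(("beaker",354,262),("timer",423,317),("jar",289,205))): print(k,n,d[y-10:y+10,x-10:x+10].mean())
```

```text
brass 47.0 23.0 [89.5  0.7 28.2] 0.9
blue 20.0 29.0 [10.4  1.8 29.8] 1.84
red (array([327.7, 197.1], dtype=float32), 118, array([319., 191., 339., 203.], dtype=float32)) (array([339.5, 203.9], dtype=float32), 118, array([330., 199., 349., 208.], dtype=float32)) [-5.7  1.  37.2] 0.44
expect red box [[336, 194], [341, 188], [319, 203], [324, 197], [332, 188], [337, 181], [314, 197], [319, 191]]
expect red box [[350, 207], [348, 210], [329, 200], [327, 203], [352, 200], [351, 203], [331, 193], [329, 196]]
scene beaker 24.5325
scene timer 38.13
scene jar 17.84
top beaker 3.94
top timer 2.39
top jar 4.255
```

```bash
python3 -c "
from plant import workorder
print(workorder.close_job())"
```

```text
the job is handed in; nothing more can be done
None
```

The electrode is in both V notches and the U-bolt is clamped home over its blue band, both released, and the job was handed in at about 39 s; the hand-in returned no verdict. Home was judged from the stiff stop on pressing and the grip's lower edge in the camera. The arm's own reading put the grip 2–3 mm high, inside the 4 mm allowed.

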